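Free the shaker's jammed transport wedge and put it away

TASK

The steel transport wedge is jammed tight under the sprung platform of the small bench shaker. Take it by its orange handle and work it out with small side-to-side swings, easing it outwards, so that the light shaker is not dragged along; lay it flat on the bench and let go. Then take it again across its heavy steel head near the balance point, lift it level, and lay it gently flat in the blue tray, right side up, leaving everything else where it stands.

Things in the scene. Friction and masses are not known exactly. Their poses are not given: they have to be found in the camera images.
- shaker: Low bench shaker, 150 mm deep (x) x 200 wide (y), 70 high, 3.1 kg, loose on rubber feet: it slides on the bench at a level pull of about 18 N. Origin: centre of its underside; its -x side is the front, towards the robot, +z up. White base up to z = 30; on four corner bellows above it a sprung aluminium platform (underside z = 49, top z = 70).
- shaker_mouth (a point): Middle of the front edge of the gap between base and platform, where the wedge sticks out: 75 mm in front of the shaker's origin, 32 mm up (the wedge's underside); axes of the shaker. The wedge is clear once its nose is in front of this. The gap lets the wedge swing 0.25 rad either way.
- shaker_grip (a point): Point on the wedge's underside midway between the two round steel buttons (32 mm apart along y, at y = +/-16) by which the platform presses on the wedge with about 25 N; 15 mm behind shaker_mouth, axes of the shaker. Pulled straight, the wedge holds with nearly 30 N and the shaker comes along instead.
- shaker_pivot (a point): Pivot when the handle swings to the shaker's +y: 12 mm to +y of shaker_grip (mirrored at -12 mm for -y). Swung by the handle the wedge turns rather easily about one button, then the other. Swings of 0.15 rad or so to each side, about a point up to 14 mm from shaker_grip on the side towards which the handle swings, walk it out 2 to 4 mm each.
- platform (a joint): Height of the sprung platform (m), up positive: about -0.001 with the wedge fully in; it falls to its stop at -0.0035 once the wedge has come out some 25 mm. From there the wedge slides freely and can be drawn straight out.
- wedge: Transport wedge, 180 mm long, 0.42 kg. Origin: on its underside where handle and head join; +x to the nose, +z up. Steel head x = 0 to 80, 46 wide, sides upright, 16 thick at the handle, 8 at the nose. Orange, black-ribbed handle x = 0 to -100, 22 wide, 20 high, underside flush. At the start it lies along the shaker's x, nose at the shaker's centre, 75 mm of it in the gap.
- wedge_nose (a point): Middle of the wedge's nose end, 80 mm ahead of its origin, 4 mm above its underside; same axes as the wedge.
- wedge_handle (a point): Place to hold the handle: 70 mm behind the wedge's origin (30 mm from the handle's end), 10 mm above its underside; same axes.
- wedge_balance (a point): Balance point of the wedge, in the steel head 31 mm ahead of its origin, 7 mm above its underside; same axes.
- tray: Blue open tray, fixed to the bench, 240 (x) x 150 (y) mm, 18 high, walls and floor 5 mm thick. Origin: centre of its underside on the bench.
- sample_jar_1: Bystander: white jar with red lid, 48 mm across, 72 tall. Origin: centre of its underside. To be left alone.
- sample_jar_3: Bystander: white jar with white lid, 48 mm across, 57 tall. Origin: centre of its underside. To be left alone.
- beaker: Bystander: small glass beaker, 53 mm across, 71 tall. Origin: centre of its underside. To be left alone.
- timer: Bystander: white timer, 66x62x21 mm. Origin: centre of its underside. To be left alone.
- tape_roll: Bystander: roll of paper tape, 72 mm across, 19 high. Origin: centre of its underside. To be left alone.

How it is judged:
On the way, in this order (a step that is already met when the one before it is completed fails the run):
1. the wedge is drawn out clear of the shaker and the platform has dropped to its stop (x of wedge_nose in the frame of shaker_mouth below -0.003 m and value of joint platform below -0.0025 m), for 0.1 s.
2. the wedge lies flat on the bench, let go (height (world z) of wedge below 0.004 m and linear speed of wedge below 0.03 m/s and angle between wedge's own z axis and vertical below 0.08 rad and contact force between the fingers and wedge below 0.1 N), for 0.2 s.
3. the wedge is held near its balance point (grasp point within 40 mm of it) and lifted more than 25 mm, level within 0.25 rad (height (world z) of each of wedge, wedge_nose above 0.025 m and distance between the grasp point and wedge_balance below 0.04 m and angle between wedge's own z axis and vertical below 0.25 rad and contact force between the fingers and wedge above 0.5 N), for 0.2 s.
At the end, for the whole second after the job is handed in: The wedge lies at rest flat on the tray's floor (underside 2 to 10 mm above the bench, level within 0.08 rad, right side up, its origin within 90 mm of the tray's centre), let go, with the platform down on its stop (height (world z) of wedge between 0.002 and 0.01 m and horizontal distance between wedge and tray below 0.09 m and linear speed of wedge below 0.03 m/s and angle between wedge's own z axis and vertical below 0.08 rad and contact force between the fingers and wedge below 0.1 N and value of joint platform below -0.0025 m); the robot touches nothing.
It fails at once if the shaker is dragged more than 30 mm from where it stood, or tipped more than 0.15 rad (distance of shaker from where it was at the start of the episode above 0.03 m or angle between shaker's own z axis and vertical above 0.15 rad).
It fails at once if the wedge is dropped (falls at over 0.7 m/s out of the fingers) (contact force between the fingers and wedge below 0.1 N and linear speed of wedge above 0.7 m/s).
It fails at once if a bystander is moved more than 30 mm (distance of any of sample_jar_1, sample_jar_3, beaker, timer, tape_roll from where it was at the start of the episode above 0.03 m).
It also fails if it takes over 64 s, if anything falls off the work surface, if the arm or the gripper's body presses on something with over 40 N, if the wrist force passes 120 N, or if a joint passes its speed limit or range.

ROBOT

A 6-joint arm with a two-finger parallel gripper is mounted at the origin on a cart in front of the work surface, level with it; the furniture and walls round the work are solid. World frame = base frame: x ahead of the robot, y to its left, z up, the work surface at z = 0. Lengths are in m, angles in rad, forces in N, time in s.
With the tool pointing down it reaches from about 0.35 to 0.975 m from the base axis. Payload 4.9 kg.
Tool frame: the origin (TCP) lies midway between the tips of the shut fingers; the grasp point (between the pads) lies 19 mm behind it; z points along the fingers, y is the direction in which the jaws open and shut (so a half turn about z gives the same grasp; the last joint's range is limited). The gripper opens to 85 mm and grips with 20 to 120 N. Pads are 22 mm wide; open, the fingers measure 114 mm over their backs; the gripper's body (76 mm by 85 mm) begins 54 mm behind the grasp point. The pads swing forward as they close: fully open they stand 13 mm farther back than shut.
Start: joints at [-1.328, 0.053, 1.613, -0, 1.476, -0.119], TCP at [0.221, -0.585, 0.231] pointing down, gripper open.
Joint ranges: [-3.01, 3.01], [-1.01, 2.22], [0.06, 2.58], [-1.02, 4.17], [0.09, 2.62], [-3.14, 3.14]. Speed limits (rad/s): [2.57, 2.57, 3.14, 3.14, 3.14, 3.14].

INTERFACE

Orientations are given as a rotation vector (axis times angle).
In Python, from station import ctrl gives the robot as it stands.
- The arm moves only by the tool jog_arm, never from a script. Its argument "steps" is a list of rows, each an object of numbers: "dx", "dy", "dz": the shift along the world's x, y, z in units of 60 mm (1.0 is 60 mm); "twist": the turn about the world's z in units of 10 degrees (1.0 is 10 degrees). A call has 1 to 5 rows; each row is the pose to reach, as a shift and turn from the pose measured when the call began; what a row does not reach only later rows make up. A row lasts 1/8 s, in which the tool goes at most 62.5 mm and 10.7 degrees, less where a joint would pass 70% of its speed; a pose out of reach is approached as far as the arm can. A call with a gripper value outside its range is refused whole. "gripper" is the closure in counts, from 0 (fully open) to 255 (shut), set as the call begins (left out, the last holds). The fingers move at their own pace and stop on an object; "newtons" is the grip in N (left out, the last holds). Time passes only in rows, so rows that repeat a pose let the fingers close. It gives the time, the measured TCP pose, the force and the opening at its end, in the units of the state.
- ctrl.get_obs(): the state, without advancing time (a new reading comes with each control period).
- ctrl.get_image(name): name is "side" or "top" or "wrist"; returns a dict with "frame" (480x640x3 uint8, red, green, blue), "range_z" (480x640 float32, m along the optical axis (not along the pixel's ray), 0 where there is no reading), "fx", "fy", "cx", "cy" (pixels), "extrinsics" (4x4, takes a point from camera to world coordinates). Camera axes: x right, y down, z forward; pixel columns grow to the right and rows downward; lengths in m; the calibration is good to about 2 mm. A picture is of the moment at which its call begins.
- ctrl.finish_job(): hands the job in, once; it reports no verdict.
The state is a dict: "t": time; "q": joint angles; "dq": joint speeds; "effort": joint torques, N m; "tool_pos": TCP position; "tool_rot": TCP orientation; "contact_force": force on the tool from outside, world axes, zero at the start; "wrist_torque": the same for the moment, N m; "opening": finger opening in m.
Only numpy, scipy, OpenCV 4.12 (cv2) and the standard library are available. Lean on these libraries where they do the work, as an engineer would, in place of code of your own. Each camera call takes 0.05 s, during which the arm holds its last target.

## Working session

There is one attempt and no reset: what is moved stays moved. The work goes in short steps, Python scripts to look and compute and a tool call to move; the robot and the scene stay as the last step left them, time stands still between calls to the robot, and variables do not carry over. Pictures are saved under pics/ and viewed, and the job is handed in when it is done.

Besides the shell and the picture viewer there is one more tool, called after "Emit:" by a JSON object that holds its "api" and its "payload". jog_arm: Moves the arm, as the interface text tells. Its arguments: {"type":"object","properties":{"steps":{"type":"array"},"gripper":{"type":"number"},"newtons":{"type":"number"}},"required":["steps"]}

```bash
mkdir -p pics; ls
cat > h.py <<'E'
import numpy as np, cv2
from station import ctrl
def grab(n,tag):
    d=ctrl.get_image(n); cv2.imwrite(f'pics/{tag}.png',d['frame'][:,:,::-1]); np.savez(f'pics/{tag}.npz',**d); return d
def cloud(d):
    z=d['range_z']; v,u=np.mgrid[0:480,0:640]
    P=np.stack([(u-d['cx'])/d['fx']*z,(v-d['cy'])/d['fy']*z,z,np.ones_like(z)],-1)
    return (P@np.asarray(d['extrinsics']).T)[...,:3]
E
python3 - <<'E'
from h import *
for n in ['top','side']:
    d=grab(n,n+'0'); print(n,d['fx'],d['cx'],d['cy'],np.round(d['extrinsics'],3).tolist())
o=ctrl.get_obs(); print({k:np.round(v,3).tolist() for k,v in o.items()})
E
```

```text
pics
top 482.300841861329 326.4556462556357 234.65978610627582 [[0.018, -0.981, 0.194, 0.365], [-1.0, -0.022, -0.016, -0.052], [0.02, -0.193, -0.981, 1.235], [0.0, 0.0, 0.0, 1.0]]
side 449.7666716170758 320.6788980548599 236.728028152145 [[-0.974, -0.114, 0.196, 0.372], [-0.226, 0.41, -0.884, 0.959], [0.02, -0.905, -0.425, 0.545], [0.0, 0.0, 0.0, 1.0]]
{'t': 0.1, 'q': [-1.328, 0.053, 1.614, 0.0, 1.476, -0.119], 'dq': [-0.001, -0.0, -0.003, 0.0, -0.001, -0.0], 'effort': [0.001, -39.49, -37.136, -0.0, 0.004, -0.0], 'tool_pos': [0.221, -0.584, 0.23], 'tool_rot': [-3.088, -0.565, 0.0], 'contact_force': [-0.502, 0.637, -0.483], 'wrist_torque': [-0.011, 0.006, -0.02], 'opening': 0.085}
```

View pics/top0.png

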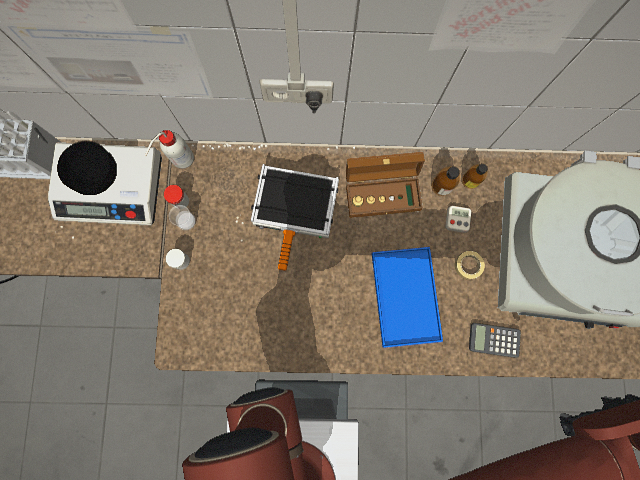

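View pics/side0.png

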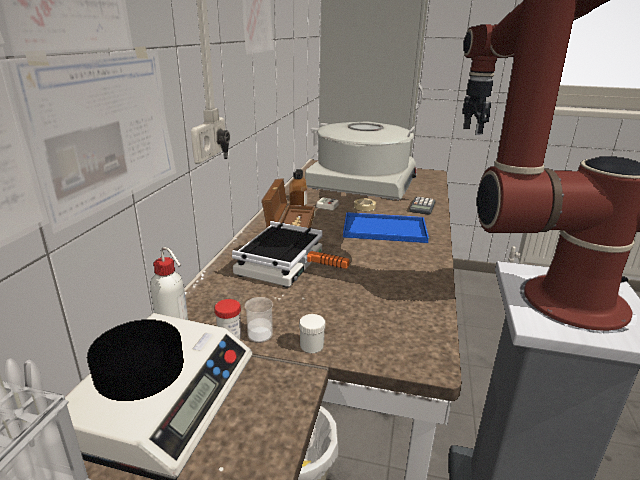

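The top view shows the orange handle at about (287,251), the shaker at (295,200) and the tray at (407,297). The jars and the beaker are at (170–185,195–260), away to +y. Next I'll measure these.

```bash
cat >> h.py <<'E'
def orange(d,roi=None):
    hsv=cv2.cvtColor(d['frame'],cv2.COLOR_RGB2HSV)
    return cv2.inRange(hsv,(5,170,120),(20,255,255))>0
def rect(P):
    (c,s,a)=cv2.minAreaRect((P[:,:2]*1000).astype(np.float32)); return np.round(c,1),np.round(s,1),round(a,1)
E
python3 - <<'E'
from h import *
for n in ['top','side']:
    d=dict(np.load(f'pics/{n}0.npz')); C=cloud(d)
    inb=(C[...,0]>.3)&(C[...,0]<.9)&(abs(C[...,1])<.5)&(d['range_z']>0)
    m=orange(d)&inb&(C[...,2]<.08)
    P=C[m]; print(n,'orange',len(P),P.mean(0).round(4),np.percentile(P[:,2],[5,50,95]).round(3),rect(P))
    v,u=np.nonzero(m); print(u.min(),u.max(),v.min(),v.max())
    hsv=cv2.cvtColor(d['frame'],cv2.COLOR_RGB2HSV)
    b=(cv2.inRange(hsv,(100,180,80),(125,255,255))>0)&inb
    P=C[b]; print('tray',len(P),rect(P),np.percentile(P[:,2],[5,50,95]).round(3))
    s=inb&(C[...,2]>.06)&(C[...,2]<.08)&(C[...,0]>.5)&(C[...,0]<.8)&(C[...,1]>-.1)&(C[...,1]<.25)
    s=s.astype(np.uint8); k,l,st,ce=cv2.connectedComponentsWithStats(s)
    for i in range(1,k):
        if st[i,4]>60: print('plat',st[i],rect(C[l==i]),C[l==i][:,2].mean())
    # bench height
    bm=inb&(C[...,0]<.5)&(C[...,1]>0.15)&(C[...,1]<.25); print('bench z',np.median(C[bm][:,2]) if bm.any() else 0)
E
```

```text
top orange 667 [ 0.6663 -0.1076  0.0439] [0.035 0.043 0.053] (array([ 619.9, -262.2]), array([574.1, 366.3]), 75.1)
278 493 169 331
tray 5632 (array([489.4,  53. ]), array([858.1, 262. ]), 83.8) [-0.     0.004  0.017]
plat [ 251  164   87   70 1087] (array([688.1,  11.2]), array([205.7, 149.6]), 81.6) 0.06550110986315896
bench z -0.0017846013632993873
side orange 316 [0.5606 0.0366 0.0471] [0.037 0.049 0.053] (array([ 657.3, -131.1]), array([ 87.4, 458.7]), 30.6)
299 348 188 267
tray 1936 (array([ 452.6, -274.8]), array([236.6, 159.5]), 6.4) [0.004 0.007 0.018]
plat [ 232  221   90   46 1886] (array([686.6,  12.9]), array([208.1, 149.1]), 81.2) 0.06348838915912743
bench z -0.00021316672379878554
```

Run:
```python
from h import *
for n in ['top','side']:
    d=dict(np.load(f'pics/{n}0.npz')); C=cloud(d)
    m=orange(d)&(C[...,0]>.45)&(C[...,0]<.65)&(C[...,1]>-.05)&(C[...,1]<.12)&(C[...,2]>.02)
    P=C[m&(C[...,2]>.047)] if n=='side' else C[m]; print(len(P),P.mean(0).round(4),rect(P),np.percentile(P[:,2],[5,25,50,75,95]).round(3))
    vx,vy,x0,y0=cv2.fitLine(P[:,:2].astype(np.float32),cv2.DIST_L2,0,.001,.001).ravel(); print('yaw deg',np.degrees(np.arctan2(vy,vx)),x0,y0)
    # ray cast onto z=.052 plane
    v,u=np.nonzero(m); T=np.asarray(d['extrinsics']); r=np.stack([(u-d['cx'])/d['fx'],(v-d['cy'])/d['fy'],np.ones(len(u))],-1)@T[:3,:3].T
    o=T[:3,3]; Q=o+r*((.050-o[2])/r[:,2])[:,None]; print('ray',rect(Q))
    hsv=cv2.cvtColor(d['frame'],cv2.COLOR_RGB2HSV)
    b=(cv2.inRange(hsv,(100,180,80),(125,255,255))>0)&(C[...,0]>.3)&(C[...,0]<.62)&(C[...,1]<-.15)&(C[...,1]>-.4)
    P=C[b]; print('tray',len(P),rect(P))
    # things near: anything above 10mm per region list
    s=((C[...,2]>.012)&(C[...,2]<.12)&(C[...,0]>.3)&(C[...,0]<.9)&(abs(C[...,1])<.45)&(d['range_z']>0)).astype(np.uint8)
    k,l,st,ce=cv2.connectedComponentsWithStats(s)
    for i in range(1,k):
        if st[i,4]>60: print('obj',ce[i].round(),C[l==i].min(0).round(3),C[l==i].max(0).round(3))
```

```text
306 [0.5623 0.0306 0.0501] (array([559.7,  29. ]), array([28.4, 99.3]), 83.9) [0.046 0.048 0.05  0.052 0.054]
yaw deg -8.904657 0.5622526 0.030611094
ray (array([559.5,  28.9]), array([28.3, 99.8]), 83.6)
tray 5612 (array([ 453.3, -276. ]), array([238.8, 149.5]), 6.5)
obj [291. 134.] [ 0.778 -0.45   0.012] [0.865 0.45  0.12 ]
obj [138. 184.] [0.62  0.367 0.012] [0.816 0.45  0.08 ]
obj [383. 183.] [ 0.656 -0.317  0.012] [ 0.8   -0.116  0.12 ]
obj [294. 205.] [ 0.509 -0.098  0.012] [0.776 0.12  0.074]
obj [472. 175.] [ 0.741 -0.45   0.013] [ 0.787 -0.427  0.107]
obj [446. 180.] [ 0.719 -0.403  0.012] [ 0.776 -0.346  0.12 ]
obj [179. 207.] [0.611 0.269 0.012] [0.713 0.336 0.078]
obj [459. 218.] [ 0.624 -0.45   0.012] [ 0.693 -0.384  0.027]
obj [407. 297.] [ 0.326 -0.363  0.012] [ 0.579 -0.189  0.023]
obj [177. 259.] [0.509 0.276 0.012] [0.554 0.322 0.062]
obj [464. 265.] [ 0.501 -0.449  0.012] [ 0.571 -0.404  0.024]
178 [0.5611 0.0351 0.0513] (array([559.1,  32.7]), array([25.4, 99.1]), 82.9) [0.048 0.05  0.052 0.053 0.053]
yaw deg -7.962645 0.56107575 0.03514668
ray (array([557.8,  43.1]), array([ 50.7, 105.6]), 84.1)
tray 1936 (array([ 452.6, -274.8]), array([236.6, 159.5]), 6.4)
obj [226. 269.] [ 0.509 -0.45   0.012] [0.864 0.45  0.12 ]
obj [327. 202.] [ 0.624 -0.441  0.012] [ 0.692 -0.382  0.025]
obj [364. 204.] [ 0.501 -0.45   0.012] [ 0.571 -0.401  0.023]
obj [385. 226.] [ 0.326 -0.364  0.012] [ 0.58  -0.188  0.022]
obj [259. 317.] [0.61  0.266 0.012] [0.661 0.32  0.073]
obj [312. 331.] [0.507 0.277 0.012] [0.555 0.325 0.06 ]
```

Both views agree on the shaker: centre about (0.687, 0.012), yaw −8.4°. The handle hold point comes out at about (0.540, 0.033), with its top at z = 0.052 as it should be. The tray centre is (0.453, −0.276), yaw +6.5°. I'll move above the handle.

Emit:
{"api": "jog_arm", "payload": {"steps": [{"dx":0.45,"dy":0.87,"twist":-0.4},{"dx":0.9,"dy":1.74,"twist":-0.8},{"dx":1.35,"dy":2.6,"twist":-1.2},{"dx":1.8,"dy":3.45,"twist":-1.6},{"dx":2.25,"dy":4.3,"twist":-2.0}], "gripper": 0, "newtons": 60}}

```text
validation failed for argument at $.st...
```

Emit:
{"api": "jog_arm", "payload": {"steps": [{"dx":0.45,"dy":0.87,"dz":0.0,"twist":-0.4},{"dx":0.9,"dy":1.74,"dz":0.0,"twist":-0.8},{"dx":1.35,"dy":2.6,"dz":0.0,"twist":-1.2},{"dx":1.8,"dy":3.45,"dz":0.0,"twist":-1.6},{"dx":2.25,"dy":4.3,"dz":0.0,"twist":-2.0}], "gripper": 0, "newtons": 60}}

```text
t: 0.72
tool_pos: [0.3564, -0.3241, 0.2297]
tool_rot: [-3.139, -0.016, -0.0]
contact_force: [2.3, -0.0, 0.2]
opening: 0.0855
```

Emit:
{"api": "jog_arm", "payload": {"steps": [{"dx":0.5,"dy":0.85,"dz":0.0,"twist":-0.3},{"dx":1.0,"dy":1.75,"dz":-0.2,"twist":-0.6},{"dx":1.5,"dy":2.65,"dz":-0.4,"twist":-0.9},{"dx":2.0,"dy":3.55,"dz":-0.6,"twist":-0.9},{"dx":2.5,"dy":4.5,"dz":-0.8,"twist":-0.9}]}}

```text
t: 1.35
tool_pos: [0.5049, -0.0558, 0.1818]
tool_rot: [-3.131, 0.231, -0.0]
contact_force: [0.3, -0.2, 0.3]
opening: 0.0853
```

Emit:
{"api": "jog_arm", "payload": {"steps": [{"dx":0.3,"dy":0.75,"dz":-0.2,"twist":0.0},{"dx":0.55,"dy":1.4,"dz":-0.4,"twist":0.0},{"dx":0.55,"dy":1.45,"dz":-0.5,"twist":0.0},{"dx":0.55,"dy":1.45,"dz":-0.5,"twist":0.0}]}}

```text
t: 1.85
tool_pos: [0.5371, 0.031, 0.1508]
tool_rot: [-3.132, 0.23, 0.003]
contact_force: [0.7, 0.9, -0.5]
opening: 0.0857
```

Run:
```python
from h import *
d=grab('wrist','w1'); o=ctrl.get_obs(); print({k:np.round(o[k],4).tolist() for k in ['t','q','tool_pos','tool_rot','contact_force']})
C=cloud(d)
m=orange(d)&(C[...,2]>.02)&(C[...,2]<.08)
P=C[m]; print(len(P),rect(P),np.percentile(P[:,2],[5,25,50,75,95]).round(3))
```

```text
{'t': 1.9, 'q': [-0.0824, -0.0916, 1.8913, 0.0017, 1.3424, 1.6355], 'tool_pos': [0.5375, 0.0305, 0.1515], 'tool_rot': [-3.1313, 0.2315, 0.0008], 'contact_force': [0.7515, -0.2051, 0.468]}
4028 (array([563.2,  28.4]), array([28.8, 99.3]), 81.6) [0.048 0.05  0.051 0.051 0.052]
```

View pics/w1.png

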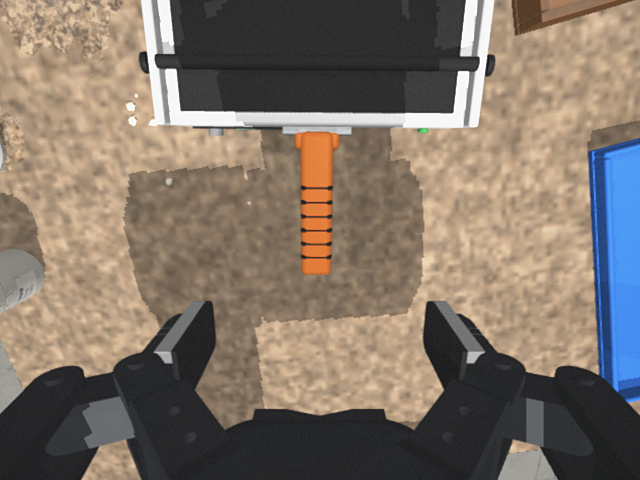

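The wrist view shows the handle at (316,200), midway between the fingers and parallel to the tool (81.6°). The top and wrist measurements agree within 4 mm, so I'll descend and grip.

Emit:
{"api": "jog_arm", "payload": {"steps": [{"dx":0.06,"dy":0.03,"dz":-0.7,"twist":0.0},{"dx":0.06,"dy":0.03,"dz":-1.4,"twist":0.0},{"dx":0.06,"dy":0.03,"dz":-2.0,"twist":0.0},{"dx":0.06,"dy":0.03,"dz":-2.16,"twist":0.0},{"dx":0.06,"dy":0.03,"dz":-2.16,"twist":0.0}]}}

```text
t: 2.52
tool_pos: [0.5413, 0.0315, 0.0225]
tool_rot: [-3.131, 0.233, 0.0]
contact_force: [0.7, 1.0, 0.3]
opening: 0.0854
```

Emit:
{"api": "jog_arm", "payload": {"steps": [{"dx":0.0,"dy":0.0,"dz":0.0,"twist":0.0},{"dx":0.0,"dy":0.0,"dz":0.0,"twist":0.0},{"dx":0.0,"dy":0.0,"dz":0.0,"twist":0.0},{"dx":0.0,"dy":0.0,"dz":0.0,"twist":0.0},{"dx":0.0,"dy":0.0,"dz":0.0,"twist":0.0}], "gripper": 255, "newtons": 60}}

```text
t: 3.15
tool_pos: [0.5415, 0.0316, 0.0229]
tool_rot: [-3.132, 0.232, -0.0]
contact_force: [-2.4, 0.4, 3.3]
opening: 0.0211
```

Run:
```python
from h import *
d=grab('side','s2'); grab('wrist','w2'); o=ctrl.get_obs(); print({k:np.round(o[k],4).tolist() for k in ['t','tool_pos','tool_rot','contact_force','opening','wrist_torque']})
```

```text
{'t': 3.25, 'tool_pos': [0.5415, 0.0316, 0.0228], 'tool_rot': [-3.1316, 0.2322, -0.0001], 'contact_force': [-2.1743, 1.0258, 3.9517], 'opening': 0.0211, 'wrist_torque': [0.0735, 0.0743, 0.3688]}
```

View pics/s2.png

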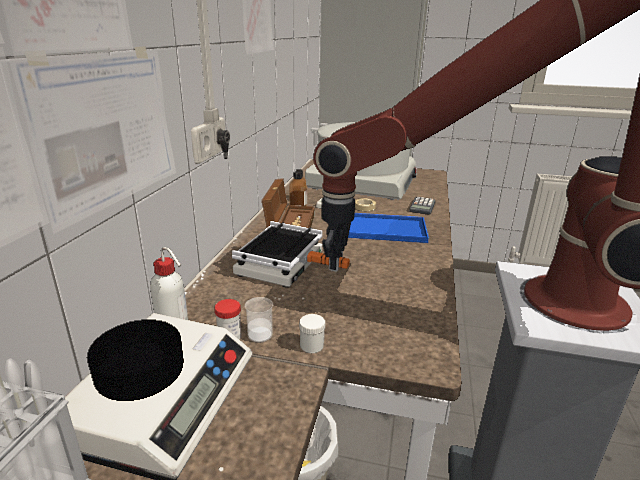

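View pics/w2.png

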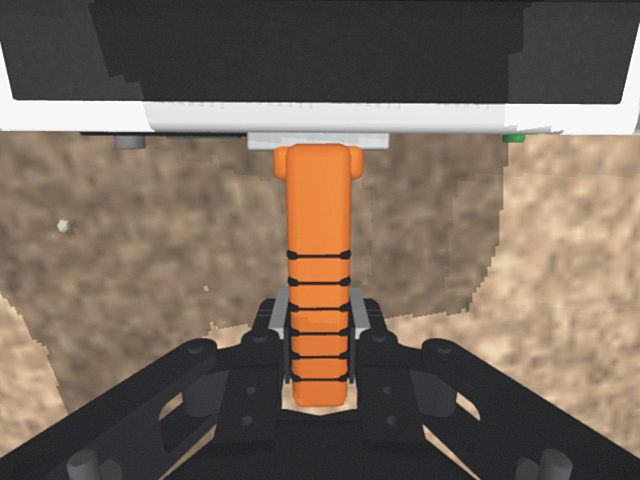

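The grip is good: opening 21.1 mm, with the pads on the ribbed part of the handle. The wrist image shows the head sticking out about 5 mm at (318,140). Now I'll plan the swing poses.

```bash
cat > plan.py <<'E'
import sys
from h import *
from scipy.spatial.transform import Rotation as Ro
PSI=np.radians(-8.4); G=np.array([.630,.0195]); H0=np.array([.5415,.0316]); Y0=None
def R(a): return np.array([[np.cos(a),-np.sin(a)],[np.sin(a),np.cos(a)]])
def poses(seq,p,n=4):
    # seq: handle swing angles (+ to shaker +y); yields list of lists of (pos,yaw)
    h=R(PSI).T@(H0-G); yaw=0.; out=[]
    for tgt in seq:
        dth=-(tgt)-yaw            # world rotation; handle to +y = negative
        s=1 if dth<0 else -1; piv=np.array([0,s*p]); rows=[]
        for i in range(1,n+1):
            a=dth*i/n; rows.append((G+R(PSI)@(piv+R(a)@(h-piv)),yaw+a))
        h=piv+R(dth)@(h-piv); yaw+=dth; out.append(rows)
    return out
def toolyaw():
    o=ctrl.get_obs(); X=Ro.from_rotvec(o['tool_rot']).as_matrix()[:,0]; return o,np.arctan2(X[1],X[0])
def show(k,A=.15,p=.011,N=12,shift=(0,0)):
    seq=[A*(1 if i%2==0 else -1) for i in range(N)]
    rows=poses(seq,p)[k]; o,y=toolyaw(); y0=PSI
    for q,a in rows:
        d=(np.r_[q,.0228]+np.r_[shift,0]-o['tool_pos'])/.06
        print('dx %.2f dy %.2f dz %.2f tw %.2f'%(*d,np.degrees(y0+a-y)/10), 'tgt',q.round(4))
    print('now',o['tool_pos'].round(4),np.degrees(y-y0).round(2),'F',o['contact_force'].round(1))
E
python3 - <<'E'
from plan import *
show(0); 
for r in poses([.15*(1 if i%2==0 else -1) for i in range(12)],.011): print(r[-1][0].round(4))
E
```

```text
dx 0.00 dy 0.06 dz -0.00 tw -0.21 tgt [0.5416 0.035 ]
dx 0.01 dy 0.11 dz -0.00 tw -0.42 tgt [0.5418 0.0383]
dx 0.01 dy 0.17 dz -0.00 tw -0.64 tgt [0.5422 0.0417]
dx 0.02 dy 0.22 dz -0.00 tw -0.85 tgt [0.5427 0.0451]
now [0.5415 0.0316 0.0228] -0.08 F [-2.2  1.   4. ]
[0.5427 0.0451]
[0.5358 0.0181]
[0.5364 0.047 ]
[0.5292 0.0181]
[0.5301 0.0489]
[0.5226 0.0181]
[0.5238 0.0508]
[0.516 0.018]
[0.5175 0.0527]
[0.5095 0.018 ]
[0.5113 0.0547]
[0.5029 0.018 ]
```

Emit:
{"api": "jog_arm", "payload": {"steps": [{"dx":0.0,"dy":0.06,"dz":0.0,"twist":-0.21},{"dx":0.01,"dy":0.11,"dz":0.0,"twist":-0.42},{"dx":0.01,"dy":0.17,"dz":0.0,"twist":-0.64},{"dx":0.02,"dy":0.22,"dz":0.0,"twist":-0.85},{"dx":0.02,"dy":0.22,"dz":0.0,"twist":-0.85}]}}

```text
t: 3.88
tool_pos: [0.5429, 0.045, 0.023]
tool_rot: [-3.106, 0.463, -0.001]
contact_force: [-0.7, 1.0, 2.8]
opening: 0.021
```

```bash
python3 -c "
from plan import *
show(1);grab('wrist','w3');grab('side','s3')"
```

```text
dx -0.04 dy -0.11 dz -0.00 tw 0.43 tgt [0.5402 0.0385]
dx -0.08 dy -0.22 dz -0.00 tw 0.86 tgt [0.5382 0.0318]
dx -0.10 dy -0.33 dz -0.00 tw 1.29 tgt [0.5367 0.025 ]
dx -0.12 dy -0.45 dz -0.00 tw 1.72 tgt [0.5358 0.0181]
now [0.5429 0.045  0.023 ] -8.58 F [-0.7  1.   2.8]
```

View pics/w3.png

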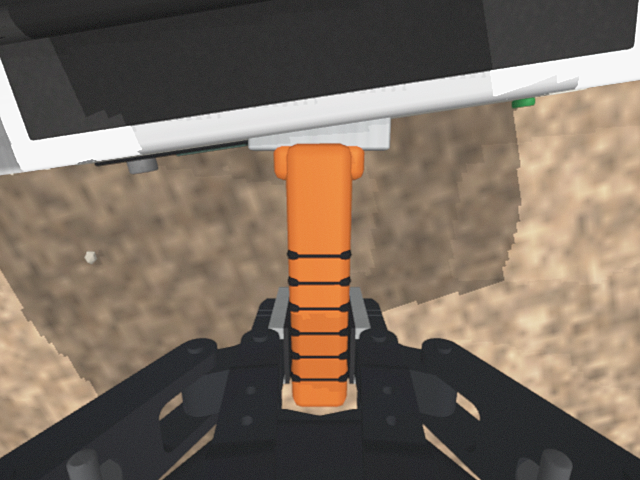

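The wrist view shows the wedge turned with the tool and still seated the same in the fingers. The shaker edge now runs at a slant from (0,170) to (640,80), and the forces stay near 3 N. I'll swing the other way.

Emit:
{"api": "jog_arm", "payload": {"steps": [{"dx":-0.04,"dy":-0.11,"dz":0.0,"twist":0.43},{"dx":-0.08,"dy":-0.22,"dz":0.0,"twist":0.86},{"dx":-0.1,"dy":-0.33,"dz":0.0,"twist":1.29},{"dx":-0.12,"dy":-0.45,"dz":0.0,"twist":1.72},{"dx":-0.12,"dy":-0.45,"dz":0.0,"twist":1.72}]}}

```text
t: 4.6
tool_pos: [0.5365, 0.0177, 0.0232]
tool_rot: [-3.14, -0.006, -0.004]
contact_force: [3.5, 0.2, -0.2]
opening: 0.021
```

```bash
cat >> plan.py <<'E'
def shk(tag):
    d=grab('top',tag); C=cloud(d)
    s=((C[...,2]>.058)&(C[...,2]<.08)&(C[...,0]>.58)&(C[...,0]<.8)&(C[...,1]>-.11)&(C[...,1]<.15)).astype(np.uint8)
    k,l,st,ce=cv2.connectedComponentsWithStats(s); i=1+st[1:,4].argmax(); print('shaker',rect(C[l==i]),st[i,4])
E
python3 -c "
from plan import *
show(2);shk('t4')"
```

```text
dx -0.02 dy 0.13 dz -0.01 tw -0.43 tgt [0.5351 0.0253]
dx -0.03 dy 0.25 dz -0.01 tw -0.86 tgt [0.535  0.0326]
dx -0.02 dy 0.37 dz -0.01 tw -1.29 tgt [0.5354 0.0398]
dx -0.00 dy 0.49 dz -0.01 tw -1.72 tgt [0.5364 0.047 ]
now [0.5365 0.0177 0.0232] 8.61 F [ 3.5  0.2 -0.2]
shaker (array([687. ,  11.3]), array([206. , 148.7]), 81.3) 2471
```

Emit:
{"api": "jog_arm", "payload": {"steps": [{"dx":-0.02,"dy":0.13,"dz":-0.01,"twist":-0.43},{"dx":-0.03,"dy":0.25,"dz":-0.01,"twist":-0.86},{"dx":-0.02,"dy":0.37,"dz":-0.01,"twist":-1.29},{"dx":0.0,"dy":0.49,"dz":-0.01,"twist":-1.72},{"dx":0.0,"dy":0.49,"dz":-0.01,"twist":-1.72}]}}

```text
t: 5.28
tool_pos: [0.5375, 0.047, 0.023]
tool_rot: [-3.106, 0.466, -0.008]
contact_force: [5.3, -1.7, -1.0]
opening: 0.0216
```

```bash
python3 -c "
from plan import *
show(3);shk('t5')"
```

```text
dx -0.06 dy -0.12 dz -0.00 tw 0.44 tgt [0.5338 0.04  ]
dx -0.10 dy -0.24 dz -0.00 tw 0.87 tgt [0.5317 0.0328]
dx -0.12 dy -0.36 dz -0.00 tw 1.30 tgt [0.5302 0.0255]
dx -0.14 dy -0.48 dz -0.00 tw 1.73 tgt [0.5292 0.0181]
now [0.5375 0.047  0.023 ] -8.68 F [ 5.3 -1.7 -1. ]
shaker (array([688.3,  10.3]), array([206.3, 147.8]), 80.1) 2349
```

Emit:
{"api": "jog_arm", "payload": {"steps": [{"dx":-0.06,"dy":-0.12,"dz":0.0,"twist":0.44},{"dx":-0.1,"dy":-0.24,"dz":0.0,"twist":0.87},{"dx":-0.12,"dy":-0.36,"dz":0.0,"twist":1.3},{"dx":-0.14,"dy":-0.48,"dz":0.0,"twist":1.73},{"dx":-0.14,"dy":-0.48,"dz":0.0,"twist":1.73}]}}

```text
t: 5.95
tool_pos: [0.5294, 0.0177, 0.0231]
tool_rot: [-3.14, -0.008, -0.009]
contact_force: [4.3, -1.0, -2.3]
opening: 0.0208
```

```bash
python3 -c "
from plan import *
show(4);shk('t6');grab('wrist','w6')"
```

```text
dx -0.01 dy 0.13 dz -0.01 tw -0.44 tgt [0.5285 0.0258]
dx -0.02 dy 0.26 dz -0.01 tw -0.87 tgt [0.5285 0.0335]
dx -0.01 dy 0.39 dz -0.01 tw -1.30 tgt [0.529  0.0412]
dx 0.01 dy 0.52 dz -0.01 tw -1.73 tgt [0.5301 0.0489]
now [0.5294 0.0177 0.0231] 8.68 F [ 4.3 -1.  -2.3]
shaker (array([687.4,  11.2]), array([206. , 148.5]), 81.2) 2062
```

View pics/w6.png

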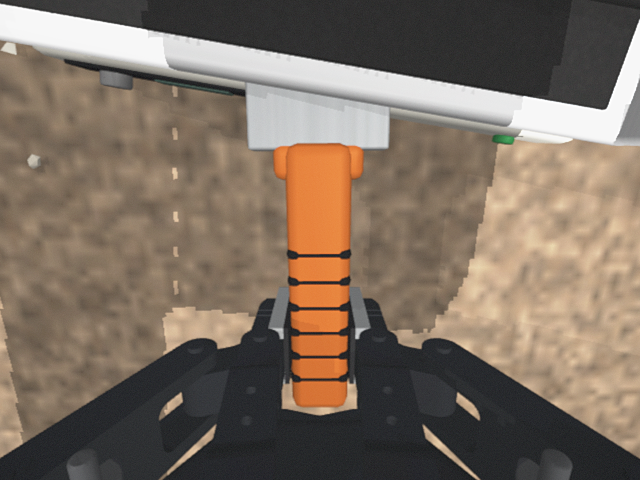

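The wrist view shows about 50 px of the steel head out in front of the platform edge, at (318,115). The wedge is walking out as planned, and the shaker hasn't moved, so I'll continue.

Emit:
{"api": "jog_arm", "payload": {"steps": [{"dx":-0.01,"dy":0.13,"dz":-0.01,"twist":-0.44},{"dx":-0.02,"dy":0.26,"dz":-0.01,"twist":-0.87},{"dx":-0.01,"dy":0.39,"dz":-0.01,"twist":-1.3},{"dx":0.01,"dy":0.52,"dz":-0.01,"twist":-1.73},{"dx":0.01,"dy":0.52,"dz":-0.01,"twist":-1.73}]}}

```text
t: 6.68
tool_pos: [0.5304, 0.0491, 0.0229]
tool_rot: [-3.107, 0.466, -0.01]
contact_force: [4.1, -2.3, 0.2]
opening: 0.021
```

```bash
python3 -c "
from plan import *
show(5)"
```

```text
dx -0.05 dy -0.13 dz -0.00 tw 0.44 tgt [0.5274 0.0414]
dx -0.09 dy -0.26 dz -0.00 tw 0.87 tgt [0.5252 0.0338]
dx -0.11 dy -0.39 dz -0.00 tw 1.30 tgt [0.5236 0.026 ]
dx -0.13 dy -0.52 dz -0.00 tw 1.73 tgt [0.5226 0.0181]
now [0.5304 0.0491 0.0229] -8.68 F [ 4.1 -2.3  0.2]
```

Emit:
{"api": "jog_arm", "payload": {"steps": [{"dx":-0.05,"dy":-0.13,"dz":0.0,"twist":0.44},{"dx":-0.09,"dy":-0.26,"dz":0.0,"twist":0.87},{"dx":-0.11,"dy":-0.39,"dz":0.0,"twist":1.3},{"dx":-0.13,"dy":-0.52,"dz":0.0,"twist":1.73},{"dx":-0.13,"dy":-0.52,"dz":0.0,"twist":1.73}]}}

```text
t: 7.3
tool_pos: [0.5223, 0.0178, 0.0228]
tool_rot: [-3.14, -0.006, -0.009]
contact_force: [1.9, -0.1, 1.0]
opening: 0.0213
```

```bash
python3 -c "
from plan import *
show(6);shk('t7')"
```

```text
dx -0.00 dy 0.14 dz 0.00 tw -0.43 tgt [0.522  0.0263]
dx -0.00 dy 0.28 dz 0.00 tw -0.86 tgt [0.522  0.0345]
dx 0.01 dy 0.41 dz 0.00 tw -1.29 tgt [0.5226 0.0427]
dx 0.03 dy 0.55 dz 0.00 tw -1.72 tgt [0.5238 0.0508]
now [0.5223 0.0178 0.0228] 8.62 F [ 1.9 -0.1  1. ]
shaker (array([688. ,  10.9]), array([205.1, 149.6]), 81.6) 1350
```

Emit:
{"api": "jog_arm", "payload": {"steps": [{"dx":0.0,"dy":0.14,"dz":0.0,"twist":-0.43},{"dx":0.0,"dy":0.28,"dz":0.0,"twist":-0.86},{"dx":0.01,"dy":0.41,"dz":0.0,"twist":-1.29},{"dx":0.03,"dy":0.55,"dz":0.0,"twist":-1.72},{"dx":0.03,"dy":0.55,"dz":0.0,"twist":-1.72}]}}

```text
t: 7.98
tool_pos: [0.524, 0.051, 0.0227]
tool_rot: [3.107, -0.465, 0.009]
contact_force: [2.2, -2.0, 1.1]
opening: 0.0212
```

```bash
python3 -c "
from plan import *
show(7)"
```

```text
dx -0.05 dy -0.14 dz 0.00 tw 0.43 tgt [0.521  0.0429]
dx -0.09 dy -0.27 dz 0.00 tw 0.86 tgt [0.5187 0.0347]
dx -0.12 dy -0.41 dz 0.00 tw 1.29 tgt [0.5171 0.0264]
dx -0.13 dy -0.55 dz 0.00 tw 1.72 tgt [0.516 0.018]
now [0.524  0.051  0.0227] -8.61 F [ 2.2 -2.   1.1]
```

Emit:
{"api": "jog_arm", "payload": {"steps": [{"dx":-0.05,"dy":-0.14,"dz":0.0,"twist":0.43},{"dx":-0.09,"dy":-0.27,"dz":0.0,"twist":0.86},{"dx":-0.12,"dy":-0.41,"dz":0.0,"twist":1.29},{"dx":-0.13,"dy":-0.55,"dz":0.0,"twist":1.72},{"dx":-0.13,"dy":-0.55,"dz":0.0,"twist":1.72}]}}

```text
t: 8.6
tool_pos: [0.5156, 0.0181, 0.0226]
tool_rot: [-3.14, -0.005, -0.007]
contact_force: [1.2, -0.0, 1.4]
opening: 0.0209
```

```bash
python3 -c "
from plan import *
show(8);shk('t8')"
```

```text
dx -0.00 dy 0.14 dz 0.00 tw -0.43 tgt [0.5154 0.0267]
dx -0.00 dy 0.29 dz 0.00 tw -0.86 tgt [0.5155 0.0354]
dx 0.01 dy 0.43 dz 0.00 tw -1.29 tgt [0.5162 0.0441]
dx 0.03 dy 0.58 dz 0.00 tw -1.72 tgt [0.5175 0.0527]
now [0.5156 0.0181 0.0226] 8.6 F [ 1.2 -0.   1.4]
shaker (array([688.2,  10.8]), array([205.6, 149.7]), 81.1) 957
```

Emit:
{"api": "jog_arm", "payload": {"steps": [{"dx":0.0,"dy":0.14,"dz":0.0,"twist":-0.43},{"dx":0.0,"dy":0.29,"dz":0.0,"twist":-0.86},{"dx":0.01,"dy":0.43,"dz":0.0,"twist":-1.29},{"dx":0.03,"dy":0.58,"dz":0.0,"twist":-1.72},{"dx":0.03,"dy":0.58,"dz":0.0,"twist":-1.72}]}}

```text
t: 9.28
tool_pos: [0.5177, 0.0529, 0.0227]
tool_rot: [3.107, -0.465, 0.008]
contact_force: [3.0, -2.8, 0.5]
opening: 0.021
```

```bash
python3 -c "
from plan import *
show(9)"
```

```text
dx -0.05 dy -0.14 dz 0.00 tw 0.43 tgt [0.5145 0.0443]
dx -0.09 dy -0.29 dz 0.00 tw 0.86 tgt [0.5122 0.0357]
dx -0.12 dy -0.43 dz 0.00 tw 1.29 tgt [0.5105 0.0269]
dx -0.14 dy -0.58 dz 0.00 tw 1.72 tgt [0.5095 0.018 ]
now [0.5177 0.0529 0.0227] -8.61 F [ 3.  -2.8  0.5]
```

Emit:
{"api": "jog_arm", "payload": {"steps": [{"dx":-0.05,"dy":-0.14,"dz":0.0,"twist":0.43},{"dx":-0.09,"dy":-0.29,"dz":0.0,"twist":0.86},{"dx":-0.12,"dy":-0.43,"dz":0.0,"twist":1.29},{"dx":-0.14,"dy":-0.58,"dz":0.0,"twist":1.72},{"dx":-0.14,"dy":-0.58,"dz":0.0,"twist":1.72}]}}

```text
t: 9.9
tool_pos: [0.5087, 0.0185, 0.0225]
tool_rot: [-3.14, -0.005, -0.006]
contact_force: [0.5, 1.6, 1.8]
opening: 0.021
```

```bash
python3 -c "
from plan import *
show(10);shk('t9');grab('wrist','w9');grab('side','s9')"
```

```text
dx 0.00 dy 0.15 dz 0.00 tw -0.43 tgt [0.5089 0.0272]
dx 0.00 dy 0.30 dz 0.00 tw -0.86 tgt [0.509  0.0364]
dx 0.02 dy 0.45 dz 0.00 tw -1.29 tgt [0.5098 0.0456]
dx 0.04 dy 0.60 dz 0.00 tw -1.72 tgt [0.5113 0.0547]
now [0.5087 0.0185 0.0225] 8.58 F [0.5 1.6 1.8]
shaker (array([688.7,  10.6]), array([205.4, 150.7]), 81.2) 1011
```

View pics/w9.png

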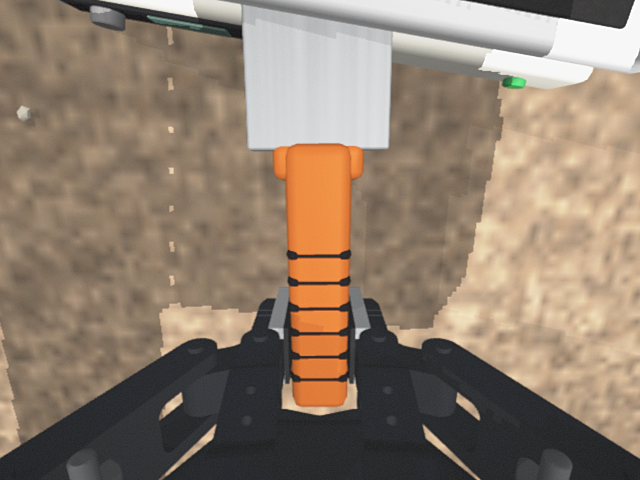

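```bash
python3 -c "
import cv2
a=[cv2.resize(cv2.imread(f'pics/{n}.png')[200:300,220:380],None,fx=4.8,fy=3,interpolation=2) for n in ['s3','s9']]
cv2.imwrite('pics/cmp.png',cv2.vconcat(a))"
```

```text
(no output)
```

View pics/cmp.png

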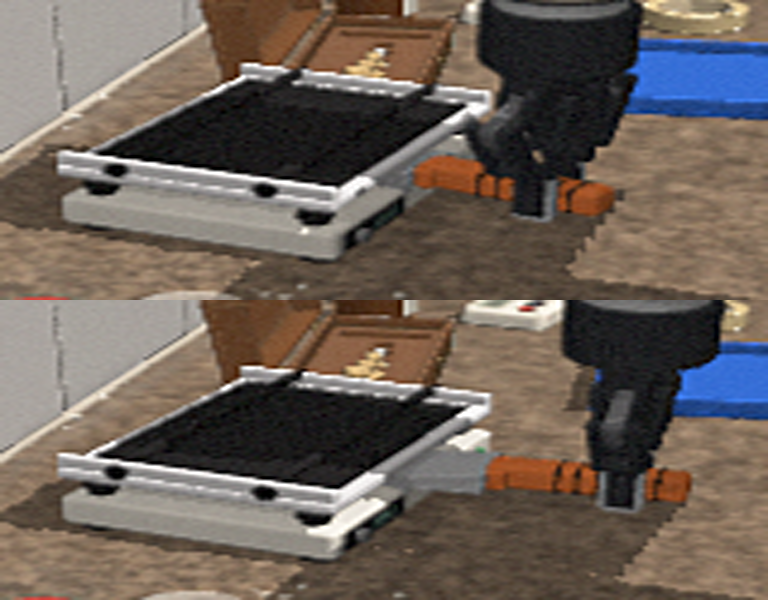

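Comparing the two side views, the handle has moved out by about 70 px of the enlarged crop while the shaker stands still. The contact force is almost zero after about 31 mm of travel. I'll straighten the wedge and draw it gently.

Emit:
{"api": "jog_arm", "payload": {"steps": [{"dx":-0.03,"dy":0.15,"dz":0.0,"twist":-0.43},{"dx":-0.05,"dy":0.31,"dz":0.0,"twist":-0.86},{"dx":-0.11,"dy":0.32,"dz":0.0,"twist":-0.86},{"dx":-0.24,"dy":0.34,"dz":0.0,"twist":-0.86},{"dx":-0.38,"dy":0.36,"dz":0.0,"twist":-0.86}]}}

```text
t: 10.68
tool_pos: [0.4856, 0.04, 0.0225]
tool_rot: [-3.133, 0.23, -0.007]
contact_force: [3.3, -1.7, -0.2]
opening: 0.021
```

```bash
python3 -c "
from plan import *
o,y=toolyaw();print(o['tool_pos'],np.degrees(y-PSI),o['contact_force']);shk('t10')"
```

```text
[0.48555151 0.03999897 0.02249679] -0.00873889136997462 [ 3.3113242  -1.73866655 -0.18556771]
shaker (array([687.6,  10.5]), array([205.6, 149.8]), 80.6) 987
```

Emit:
{"api": "jog_arm", "payload": {"steps": [{"dx":-0.2,"dy":0.03,"dz":0.0,"twist":0.0},{"dx":-0.4,"dy":0.06,"dz":0.0,"twist":0.0},{"dx":-0.6,"dy":0.09,"dz":0.0,"twist":0.0},{"dx":-0.8,"dy":0.12,"dz":0.0,"twist":0.0},{"dx":-0.97,"dy":0.14,"dz":0.0,"twist":0.0}]}}

```text
t: 11.35
tool_pos: [0.424, 0.0489, 0.0214]
tool_rot: [-3.133, 0.23, 0.001]
contact_force: [-0.1, 0.2, -4.4]
opening: 0.0212
```

Emit:
{"api": "jog_arm", "payload": {"steps": [{"dx":0.0,"dy":0.0,"dz":0.0,"twist":0.0},{"dx":0.0,"dy":0.0,"dz":0.0,"twist":0.0}]}}

```text
t: 11.6
tool_pos: [0.4242, 0.0489, 0.0216]
tool_rot: [-3.133, 0.23, 0.0]
contact_force: [-0.2, 0.5, -4.7]
opening: 0.0211
```

```bash
python3 -c "
from plan import *
o,y=toolyaw();print(o['tool_pos'],np.degrees(y-PSI),o['contact_force'],o['wrist_torque']);shk('t11');d=grab('wrist','w11');C=cloud(d);P=C[orange(d)&(C[...,2]>.01)&(C[...,2]<.09)];print(P[:,2].min(),np.percentile(P[:,2],[5,50,95]))
grab('side','s11')"
```

```text
[0.42418833 0.04887873 0.02156771] 0.0037254027404506574 [-0.19219673  0.47858035 -4.72072893] [-0.01170757  0.40935454  0.0368289 ]
shaker (array([687.9,  10.6]), array([205.8, 149.7]), 80.7) 989
0.041796539152749876 [0.04590317 0.04878501 0.04992026]
```

View pics/w11.png

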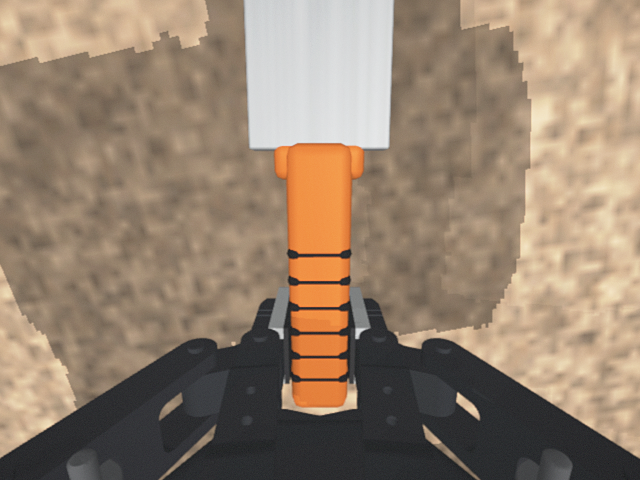

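View pics/s11.png

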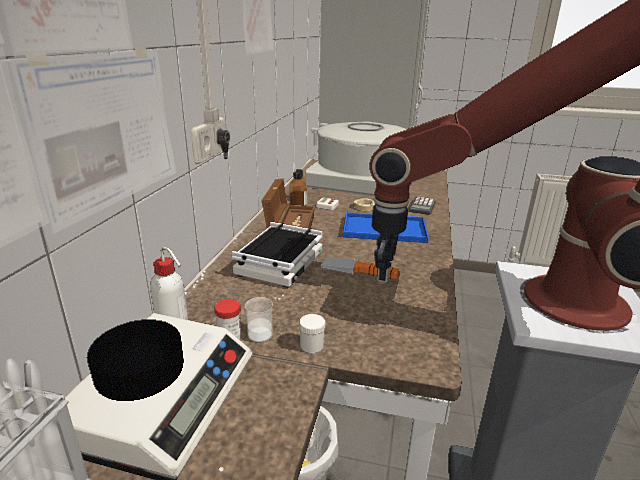

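The wedge is clear and held by the handle (weight 4.7 N), and the platform is down. I gripped the handle low, so the fingertips reach below the wedge's underside. I'll lower it in small steps and watch the force.

Emit:
{"api": "jog_arm", "payload": {"steps": [{"dx":0.0,"dy":0.0,"dz":-0.1,"twist":0.0},{"dx":0.0,"dy":0.0,"dz":-0.2,"twist":0.0},{"dx":0.0,"dy":0.0,"dz":-0.28,"twist":0.0},{"dx":0.0,"dy":0.0,"dz":-0.28,"twist":0.0}]}}

```text
t: 12.25
tool_pos: [0.4238, 0.0489, 0.004]
tool_rot: [-3.133, 0.23, 0.003]
contact_force: [-0.2, 0.8, -4.9]
opening: 0.0207
```

Emit:
{"api": "jog_arm", "payload": {"steps": [{"dx":0.0,"dy":0.0,"dz":-0.02,"twist":0.0},{"dx":0.0,"dy":0.0,"dz":-0.04,"twist":0.0},{"dx":0.0,"dy":0.0,"dz":-0.05,"twist":0.0}]}}

```text
t: 12.62
tool_pos: [0.4239, 0.0489, 0.0011]
tool_rot: [-3.133, 0.23, 0.003]
contact_force: [-0.6, 0.5, -4.5]
opening: 0.0212
```

Emit:
{"api": "jog_arm", "payload": {"steps": [{"dx":0.0,"dy":0.0,"dz":-0.02,"twist":0.0},{"dx":0.0,"dy":0.0,"dz":-0.03,"twist":0.0},{"dx":0.0,"dy":0.0,"dz":-0.04,"twist":0.0}]}}

```text
t: 13.0
tool_pos: [0.4241, 0.0489, 0.0002]
tool_rot: [-3.133, 0.23, 0.005]
contact_force: [-7.2, 0.6, 13.0]
opening: 0.0212
```

```bash
python3 -c "
from plan import *
d=grab('wrist','w12');C=cloud(d)
P=C[orange(d)&(C[...,2]>.0)&(C[...,2]<.09)];print('handle z',np.percentile(P[:,2],[5,25,50,75,95]).round(4))
f=np.asarray(d['frame']).astype(int)
for r in range(5,150,20): print(r,C[r,318].round(4))
print('bench',C[60,150],C[60,480])"
```

```text
handle z [0.0242 0.0265 0.0272 0.0277 0.0284]
5 [0.5351 0.0322 0.0189]
25 [0.5299 0.033  0.0186]
45 [0.5241 0.0339 0.02  ]
65 [0.5186 0.0347 0.0197]
85 [0.5128 0.0355 0.0204]
105 [0.5069 0.0364 0.0214]
125 [0.5009 0.0373 0.022 ]
145 [0.4948 0.0382 0.0243]
bench [ 0.53320624  0.09551672 -0.00325099] [ 0.51495215 -0.02439406 -0.00059861]
```

The tips touch the bench with the wedge's underside about 7 mm up and level. The drop speed on release would be under 0.4 m/s, so I'll open.

Emit:
{"api": "jog_arm", "payload": {"steps": [{"dx":0.0,"dy":0.0,"dz":0.02,"twist":0.0},{"dx":0.0,"dy":0.0,"dz":0.02,"twist":0.0},{"dx":0.0,"dy":0.0,"dz":0.02,"twist":0.0},{"dx":0.0,"dy":0.0,"dz":0.02,"twist":0.0}], "gripper": 60}}

```text
t: 13.55
tool_pos: [0.4242, 0.0488, 0.0014]
tool_rot: [-3.133, 0.23, 0.004]
contact_force: [0.0, 0.3, -0.6]
opening: 0.0651
```

Emit:
{"api": "jog_arm", "payload": {"steps": [{"dx":0.0,"dy":0.0,"dz":0.5,"twist":0.0},{"dx":0.0,"dy":0.0,"dz":1.2,"twist":0.0},{"dx":0.3,"dy":-0.05,"dz":1.9,"twist":0.0},{"dx":0.3,"dy":-0.05,"dz":2.0,"twist":0.0},{"dx":0.3,"dy":-0.05,"dz":2.0,"twist":0.0}], "gripper": 0}}

```text
t: 14.18
tool_pos: [0.442, 0.0459, 0.1211]
tool_rot: [-3.133, 0.23, 0.005]
contact_force: [-1.1, -0.1, -0.7]
opening: 0.0855
```

Run:
```python
from plan import *
for n in ['wrist','top','side']:
    d=grab(n,n[0]+'13');C=cloud(d)
    P=C[orange(d)&(C[...,0]>.36)&(C[...,0]<.6)&(abs(C[...,1])<.12)&(C[...,2]<.06)];print(n,'handle',len(P),rect(P),np.percentile(P[:,2],[5,50,95]).round(4))
    hsv=cv2.cvtColor(d['frame'],cv2.COLOR_RGB2HSV)
    m=((hsv[...,1]<40)&(hsv[...,2]>90)&(C[...,0]>.45)&(C[...,0]<.60)&(abs(C[...,1])<.08)&(C[...,2]<.03)).astype(np.uint8)
    k,l,st,ce=cv2.connectedComponentsWithStats(m); i=1+st[1:,4].argmax(); Q=C[l==i]; print('head',len(Q),rect(Q),np.percentile(Q[:,2],[5,50,95]).round(4))
o,y=toolyaw();print(o['t'],o['tool_pos'],np.degrees(y))
```

```text
wrist handle 3648 (array([445.5,  45.7]), array([28.5, 99.2]), 80.7) [0.0169 0.0195 0.0207]
head 8781 (array([533.2,  31.5]), array([47.6, 83.4]), 81.9) [0.0077 0.0115 0.0153]
top handle 64 (array([403.9,  54.1]), array([24.6, 17.5]), 0.9) [0.0142 0.0186 0.023 ]
head 247 (array([550.4,  31.5]), array([45.9, 39.8]), 81.7) [0.0046 0.009  0.0128]
side handle 358 (array([441.2,  50.4]), array([24.8, 98.7]), 81.9) [0.0049 0.0169 0.0218]
head 916 (array([555.1,  24.1]), array([ 81.2, 124.4]), 8.8) [-0.6465 -0.526  -0.495 ]
14.325 [0.44063699 0.04597036 0.11927636] -8.390048599636247
```

View pics/w13.png

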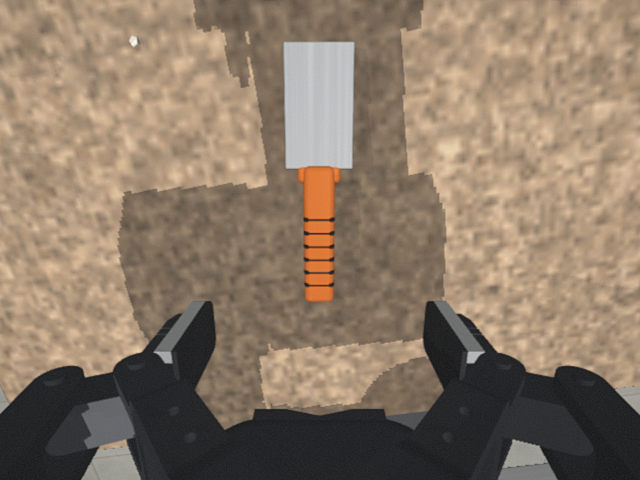

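The wedge lies flat on the bench: head top 15→8 mm, handle top about 20 mm. In the wrist image the head spans (285–353, 42–168). The balance point comes out at about (0.524, 0.0335) from both the head and handle estimates.

Emit:
{"api": "jog_arm", "payload": {"steps": [{"dx":0.6,"dy":-0.09,"dz":0.0,"twist":0.0},{"dx":1.2,"dy":-0.18,"dz":-0.2,"twist":0.0},{"dx":1.39,"dy":-0.21,"dz":-0.8,"twist":0.0},{"dx":1.39,"dy":-0.21,"dz":-1.4,"twist":0.0},{"dx":1.39,"dy":-0.21,"dz":-1.6,"twist":0.0}]}}

```text
t: 14.95
tool_pos: [0.5207, 0.0336, 0.0191]
tool_rot: [-3.133, 0.23, 0.022]
contact_force: [-0.6, -0.4, 0.0]
opening: 0.0853
```

```bash
python3 -c "
from plan import *
o,y=toolyaw();print(o['t'],o['tool_pos'],np.degrees(y),o['contact_force']);grab('wrist','w14')"
```

```text
14.95 [0.52065508 0.03362443 0.01909321] -8.391058743862546 [-0.64371688 -0.43223067  0.04036093]
```

View pics/w14.png

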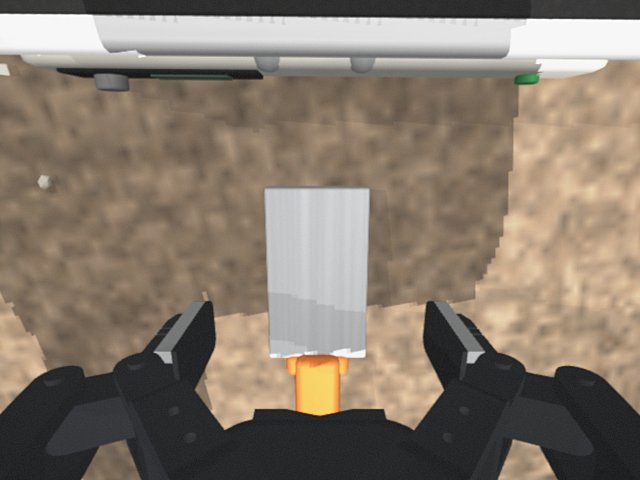

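The head lies midway between the fingers (265–370 against fingers at 212/425). Now I'll go down, then close.

Emit:
{"api": "jog_arm", "payload": {"steps": [{"dx":0.05,"dy":0.0,"dz":-0.15,"twist":0.0},{"dx":0.05,"dy":0.0,"dz":-0.28,"twist":0.0},{"dx":0.05,"dy":0.0,"dz":-0.32,"twist":0.0},{"dx":0.05,"dy":0.0,"dz":-0.32,"twist":0.0}]}}

```text
t: 15.5
tool_pos: [0.524, 0.0336, 0.0002]
tool_rot: [-3.133, 0.23, 0.021]
contact_force: [-0.2, 0.0, -0.5]
opening: 0.0854
```

Emit:
{"api": "jog_arm", "payload": {"steps": [{"dx":0.0,"dy":0.0,"dz":0.0,"twist":0.0},{"dx":0.0,"dy":0.0,"dz":0.0,"twist":0.0},{"dx":0.0,"dy":0.0,"dz":0.0,"twist":0.0},{"dx":0.0,"dy":0.0,"dz":0.0,"twist":0.0}], "gripper": 255, "newtons": 80}}

```text
t: 16.0
tool_pos: [0.5248, 0.0337, 0.0012]
tool_rot: [-3.133, 0.23, 0.018]
contact_force: [-1.1, 1.0, 5.5]
opening: 0.0437
```

The opening is 43.7 mm on the 46 mm head (the 22 mm handle read 21). I'll lift slowly.

Emit:
{"api": "jog_arm", "payload": {"steps": [{"dx":0.0,"dy":0.0,"dz":0.1,"twist":0.0},{"dx":0.0,"dy":0.0,"dz":0.3,"twist":0.0},{"dx":0.0,"dy":0.0,"dz":0.5,"twist":0.0},{"dx":0.0,"dy":0.0,"dz":0.75,"twist":0.0},{"dx":0.0,"dy":0.0,"dz":1.0,"twist":0.0}]}}

```text
t: 16.62
tool_pos: [0.5249, 0.0337, 0.0625]
tool_rot: [-3.133, 0.23, 0.018]
contact_force: [1.0, 0.6, -5.0]
opening: 0.0437
```

Emit:
{"api": "jog_arm", "payload": {"steps": [{"dx":0.0,"dy":0.0,"dz":0.1,"twist":0.0},{"dx":0.0,"dy":0.0,"dz":0.1,"twist":0.0},{"dx":0.0,"dy":0.0,"dz":0.1,"twist":0.0}]}}

```text
t: 17.0
tool_pos: [0.5244, 0.0337, 0.0679]
tool_rot: [-3.133, 0.23, 0.019]
contact_force: [-0.8, 0.7, -4.4]
opening: 0.0439
```

```bash
python3 -c "
from plan import *
d=grab('side','s15');C=cloud(d);P=C[orange(d)&(C[...,0]>.36)&(C[...,0]<.6)&(abs(C[...,1])<.12)&(C[...,2]<.12)];print(len(P),rect(P),np.percentile(P[:,2],[5,50,95]).round(4))
for a in np.arange(.39,.5,.02):
  q=P[abs(P[:,0]-a)<.01]
  if len(q)>5: print(a.round(3),len(q),np.percentile(q[:,2],[10,90]).round(4))
grab('wrist','w15')"
```

```text
372 (array([434., -12.]), array([147.4,  99.4]), 83.4) [0.0713 0.083  0.0883]
0.39 42 [0.0725 0.087 ]
0.41 68 [0.073 0.088]
0.43 66 [0.0724 0.0876]
0.45 62 [0.0729 0.0873]
0.47 86 [0.074  0.0879]
0.49 48 [0.0727 0.0887]
```

View pics/s15.png

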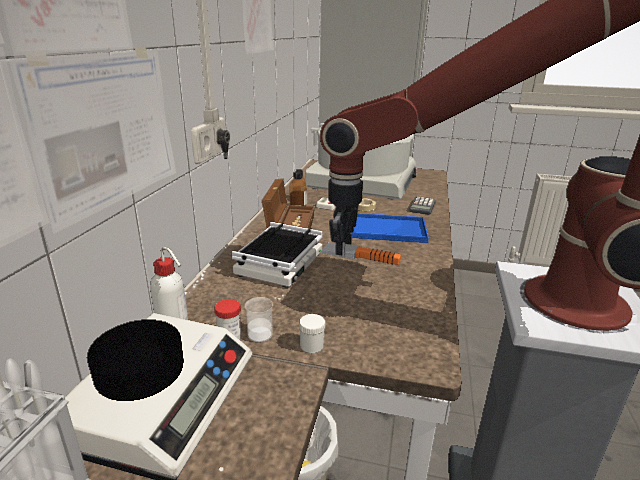

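The wedge is held level: handle top 0.087–0.088 along its whole length, weight 4.4 N. The side view shows it at (370,255), clear of everything. Now I'll carry it to the tray.

Emit:
{"api": "jog_arm", "payload": {"steps": [{"dx":-0.03,"dy":-0.2,"dz":0.05,"twist":0.1},{"dx":-0.08,"dy":-0.65,"dz":0.1,"twist":0.2},{"dx":-0.13,"dy":-1.2,"dz":0.1,"twist":0.4},{"dx":-0.19,"dy":-1.8,"dz":0.1,"twist":0.55},{"dx":-0.25,"dy":-2.4,"dz":0.1,"twist":0.75}]}}

```text
t: 17.73
tool_pos: [0.5088, -0.1112, 0.0731]
tool_rot: [3.141, -0.022, -0.021]
contact_force: [-0.2, -0.0, -4.2]
opening: 0.0436
```

```bash
python3 -c "
from plan import *
o,y=toolyaw();print(o['t'],((np.array([.4937,-.2714,.07])-o['tool_pos'])/.06).round(2),(6.5-np.degrees(y))/10,o['contact_force'],o['opening'])"
```

```text
17.725 [-0.25 -2.67 -0.05] 0.7316484900359581 [-0.18680081 -0.01905752 -4.22202254] 0.04361502739072012
```

Emit:
{"api": "jog_arm", "payload": {"steps": [{"dx":-0.05,"dy":-0.6,"dz":0.0,"twist":0.15},{"dx":-0.12,"dy":-1.3,"dz":0.0,"twist":0.35},{"dx":-0.19,"dy":-2.0,"dz":0.0,"twist":0.55},{"dx":-0.23,"dy":-2.45,"dz":0.0,"twist":0.7},{"dx":-0.25,"dy":-2.67,"dz":0.0,"twist":0.73}]}}

```text
t: 18.35
tool_pos: [0.4933, -0.2725, 0.0725]
tool_rot: [3.136, 0.175, -0.022]
contact_force: [0.4, 0.5, -3.7]
opening: 0.0436
```

```bash
python3 -c "
from plan import *
o,y=toolyaw();print(o['t'],((np.array([.4937,-.2714,.07])-o['tool_pos'])/.06).round(2),(6.5-np.degrees(y))/10,o['contact_force'],o['opening'])
grab('wrist','w16');grab('top','t16')"
```

```text
18.35 [ 0.01  0.02 -0.04] 0.011252114873406249 [ 0.43701432  0.48407999 -3.69529246] 0.04362097969498731
```

View pics/w16.png

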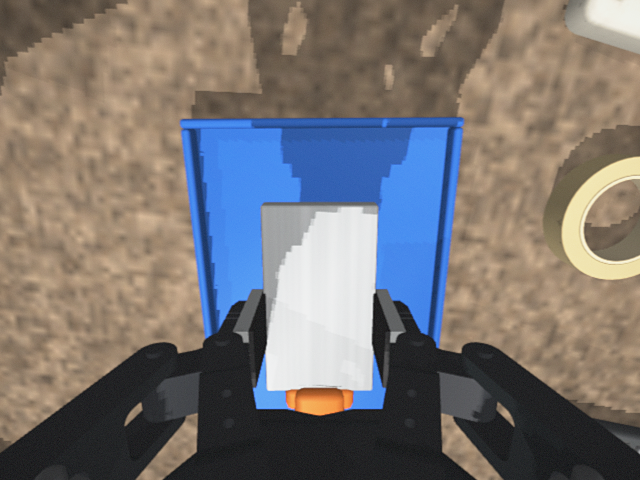

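View pics/t16.png

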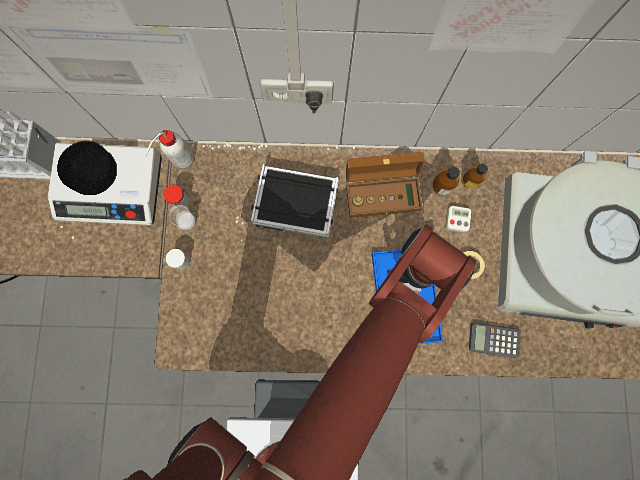

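The wrist view shows the wedge centred over the tray floor (head 262–378 between walls at 200 and 445), parallel to it. The tray's front end is hidden by the gripper. I'll lower it.

Emit:
{"api": "jog_arm", "payload": {"steps": [{"dx":0.0,"dy":0.0,"dz":-0.25,"twist":0.0},{"dx":0.0,"dy":0.0,"dz":-0.55,"twist":0.0},{"dx":0.0,"dy":0.0,"dz":-0.85,"twist":0.0},{"dx":0.0,"dy":0.0,"dz":-1.0,"twist":0.0},{"dx":0.0,"dy":0.0,"dz":-1.02,"twist":0.0}]}}

```text
t: 19.08
tool_pos: [0.4929, -0.2713, 0.0101]
tool_rot: [-3.136, -0.175, 0.025]
contact_force: [0.4, -1.2, -3.8]
opening: 0.0436
```

Emit:
{"api": "jog_arm", "payload": {"steps": [{"dx":0.0,"dy":0.0,"dz":-0.02,"twist":0.0},{"dx":0.0,"dy":0.0,"dz":-0.04,"twist":0.0},{"dx":0.0,"dy":0.0,"dz":-0.06,"twist":0.0}]}}

```text
t: 19.45
tool_pos: [0.4932, -0.2716, 0.007]
tool_rot: [-3.136, -0.175, 0.023]
contact_force: [-0.5, -0.7, -4.4]
opening: 0.0434
```

Emit:
{"api": "jog_arm", "payload": {"steps": [{"dx":0.0,"dy":0.0,"dz":-0.01,"twist":0.0},{"dx":0.0,"dy":0.0,"dz":-0.02,"twist":0.0},{"dx":0.0,"dy":0.0,"dz":-0.02,"twist":0.0}]}}

```text
t: 19.82
tool_pos: [0.4934, -0.2718, 0.0063]
tool_rot: [-3.137, -0.175, 0.023]
contact_force: [-0.9, 0.6, -2.1]
opening: 0.0432
```

Contact is starting: the carried weight has fallen from 4.4 to 2.1 N. I'll open partway so the fingers stay inside the tray, then back off.

Emit:
{"api": "jog_arm", "payload": {"steps": [{"dx":0.0,"dy":0.0,"dz":-0.01,"twist":0.0},{"dx":0.0,"dy":0.0,"dz":-0.01,"twist":0.0},{"dx":0.0,"dy":0.0,"dz":0.0,"twist":0.0},{"dx":0.0,"dy":0.0,"dz":0.0,"twist":0.0}], "gripper": 60}}

```text
t: 20.32
tool_pos: [0.4937, -0.272, 0.0066]
tool_rot: [3.136, 0.175, -0.022]
contact_force: [0.7, 0.0, 0.6]
opening: 0.0655
```

Emit:
{"api": "jog_arm", "payload": {"steps": [{"dx":0.0,"dy":0.0,"dz":0.3,"twist":0.0},{"dx":0.0,"dy":0.0,"dz":1.0,"twist":0.0},{"dx":0.0,"dy":0.0,"dz":1.8,"twist":0.0},{"dx":0.0,"dy":0.0,"dz":2.6,"twist":0.0},{"dx":0.0,"dy":0.0,"dz":3.2,"twist":0.0}]}}

```text
t: 20.95
tool_pos: [0.4943, -0.2724, 0.203]
tool_rot: [3.134, 0.175, -0.017]
contact_force: [0.5, 0.4, 1.0]
opening: 0.0651
```

Emit:
{"api": "jog_arm", "payload": {"steps": [{"dx":-0.5,"dy":0.6,"dz":0.3,"twist":0.0},{"dx":-1.0,"dy":1.3,"dz":0.5,"twist":0.0},{"dx":-1.0,"dy":2.0,"dz":0.5,"twist":0.0},{"dx":-1.0,"dy":2.5,"dz":0.5,"twist":0.0},{"dx":-1.0,"dy":2.5,"dz":0.5,"twist":0.0}]}}

```text
t: 21.58
tool_pos: [0.4344, -0.1211, 0.2344]
tool_rot: [3.132, 0.18, -0.013]
contact_force: [0.3, -0.3, 0.7]
opening: 0.0654
```

Run:
```python
from plan import *
for n in ['top','side']:
    d=grab(n,n[0]+'20');C=cloud(d)
    P=C[orange(d)&(C[...,0]>.33)&(C[...,0]<.6)&(C[...,1]<-.2)&(C[...,1]>-.36)&(C[...,2]<.06)];print(n,'handle',len(P),rect(P),np.percentile(P[:,2],[5,50,95]).round(4))
    hsv=cv2.cvtColor(d['frame'],cv2.COLOR_RGB2HSV)
    m=((hsv[...,1]<60)&(hsv[...,2]>90)&(C[...,0]>.42)&(C[...,0]<.56)&(C[...,1]<-.22)&(C[...,1]>-.32)).astype(np.uint8)
    Q=C[m>0]; print('head',len(Q),rect(Q),np.percentile(Q[:,2],[5,50,95]).round(4))
    s=((C[...,2]>.012)&(C[...,2]<.12)&(C[...,0]>.4)&(C[...,0]<.75)&(abs(C[...,1])<.45)&(d['range_z']>0)).astype(np.uint8)
    k,l,st,ce=cv2.connectedComponentsWithStats(s)
    for i in range(1,k):
        if st[i,4]>60: print('obj',ce[i].round(),C[l==i].min(0).round(3),C[l==i].max(0).round(3))
shk('t21')
o,y=toolyaw();print(o['t'],o['tool_pos'],o['contact_force'])
```

```text
top handle 297 (array([ 410.1, -279. ]), array([98.8, 22.6]), 4.0) [0.0191 0.0234 0.0275]
head 257 (array([ 480.1, -271.5]), array([118.3,  45.5]), 6.4) [0.0093 0.0147 0.0207]
obj [137. 196.] [0.62  0.369 0.012] [0.75  0.45  0.079]
obj [446. 183.] [ 0.719 -0.402  0.013] [ 0.75  -0.346  0.12 ]
obj [380. 197.] [ 0.656 -0.318  0.012] [ 0.75  -0.118  0.093]
obj [295. 203.] [ 0.599 -0.098  0.012] [0.75  0.12  0.072]
obj [472. 182.] [ 0.742 -0.45   0.014] [ 0.75  -0.435  0.079]
obj [179. 207.] [0.611 0.268 0.013] [0.712 0.337 0.079]
obj [459. 218.] [ 0.625 -0.449  0.012] [ 0.693 -0.384  0.025]
obj [406. 253.] [ 0.519 -0.342  0.012] [ 0.579 -0.189  0.024]
obj [177. 259.] [0.509 0.276 0.012] [0.554 0.323 0.063]
obj [464. 264.] [ 0.501 -0.45   0.012] [ 0.571 -0.405  0.023]
obj [409. 293.] [ 0.4   -0.296  0.012] [ 0.54  -0.261  0.031]
obj [435. 294.] [ 0.402 -0.356  0.012] [ 0.515 -0.34   0.022]
side handle 195 (array([ 409.3, -274.8]), array([97.4, 21.1]), 8.2) [0.0104 0.0211 0.0268]
head 1050 (array([ 490. , -270.1]), array([ 99.8, 139.7]), 89.8) [-0.8036 -0.7974  0.0193]
obj [285. 243.] [ 0.598 -0.449  0.012] [0.75  0.122 0.118]
obj [327. 202.] [ 0.625 -0.444  0.012] [ 0.691 -0.382  0.024]
obj [364. 204.] [ 0.5   -0.45   0.012] [ 0.57  -0.402  0.023]
obj [370. 225.] [ 0.4   -0.366  0.012] [ 0.58  -0.187  0.022]
obj [379. 224.] [ 0.4   -0.297  0.012] [ 0.54  -0.241  0.028]
obj [259. 317.] [0.61  0.267 0.012] [0.661 0.322 0.073]
obj [218. 338.] [0.619 0.291 0.012] [0.75  0.45  0.077]
obj [312. 330.] [0.507 0.276 0.012] [0.555 0.325 0.06 ]
shaker (array([687.5,  11. ]), array([206.2, 149.4]), 80.8) 965
21.725 [ 0.4344447  -0.12303847  0.23368339] [-0.24262783  0.56056193 -0.19222933]
```

View pics/t20.png

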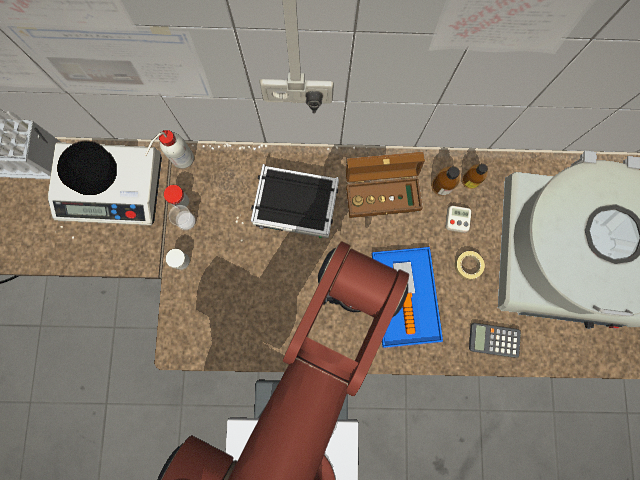

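View pics/s20.png

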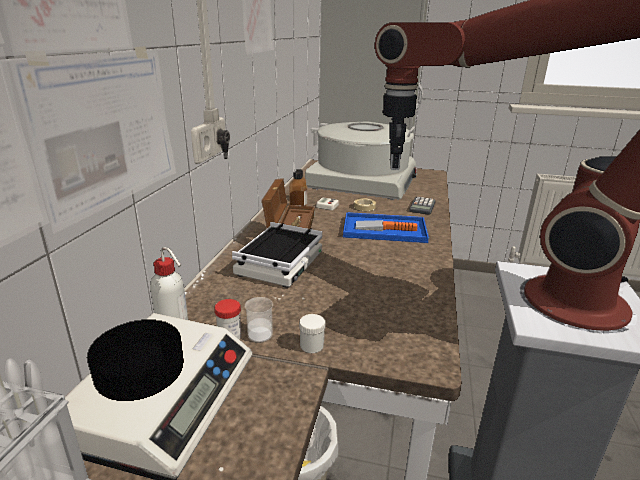

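In both views the wedge lies flat inside the tray (top view about (408,300)). The handle top is at 23–25 mm, i.e. 5 mm floor plus 20 mm handle. The bystanders and the shaker are where they were, so I'm handing in.

```bash
python3 -c "
from station import ctrl
print(ctrl.finish_job())"
```

```text
the job is handed in; nothing more can be done
None
```

The wedge is out of the shaker and lying flat, right side up, in the blue tray. I handed the job in at about 22 s of the 64 s allowed; the system reports no verdict.

- **Getting it out:** I gripped the wedge by the orange handle and walked it out about 31 mm with ten swings of ±0.15 rad. Forces stayed at about 6 N or less. I then straightened it, drew it clear and laid it on the bench.
- **Into the tray:** I took it again across the steel head near the balance point, lifted it level, and lowered it in small steps until it touched the tray floor. Then I let go and backed off.

**Last checks**
- **Wedge:** the handle top is about 23 mm up (5 mm floor + 20 mm handle = 25 mm expected). Its origin is about 10 mm from the tray's centre.
- **Shaker:** it moved about 1 mm or less.
- **Bystanders:** they were within about 1 mm of their starting places.
- **Robot:** it was clear of everything.

**What was less clean**
- **Release on the bench:** I had gripped the handle low, so the fingertips reached the bench with the wedge still about 7 mm up. They pressed on it with about 13 N, and the wedge dropped the rest when released (estimated under 0.4 m/s).
- **Platform drop:** I judged this only from the images and the missing resistance, not from a height measurement.
- **Position readings:** the cameras disagreed by 3–4 mm along x, a little over the stated calibration. In the last check the top and side views put the wedge's handle 4 mm apart across the tray, and their handle angles differed by about 4°.

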